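Fasten the tube block on the bench shaker with its long hold-down screw

ROBOT

A 6-joint arm with a two-finger parallel gripper is mounted at the origin on the work surface. World frame = base frame: x ahead of the robot, y to its left, z up, the work surface at z = 0. Lengths are in m, angles in rad, forces in N, time in s.
With the tool pointing down it reaches from about 0.375 to 0.975 m from the base axis. Payload 3.8 kg.
Tool frame: the origin (TCP) lies between the finger pads; the fingertips stand 17 mm ahead of it and the grasp point (between the pads) lies 2 mm behind it; z points along the fingers, y is the direction in which the jaws open and shut (so a half turn about z gives the same grasp; the last joint's range is limited). The gripper opens to 88 mm and grips with 3 to 60 N. Pads are 18 mm wide; open, the fingers measure 123 mm over their backs; the gripper's body (75 mm by 187 mm) begins 45 mm behind the grasp point.
Start: joints at [-1.19, 0.264, 1.604, -0, 1.274, -0.037], TCP at [0.274, -0.617, 0.256] pointing down, gripper open.
Joint ranges: [-2.63, 2.63], [-0.94, 2.18], [0.31, 2.57], [-1.31, 4.45], [0, 2.66], [-2.55, 2.55]. Speed limits (rad/s): [2.57, 2.57, 3.14, 3.14, 3.14, 3.14].

INTERFACE

Orientations are given as [roll, pitch, yaw] about the fixed x, y, z axes, in that order (R = Rz(yaw) Ry(pitch) Rx(roll)).
In Python, from rig import arm, snapshot gives the robot as it stands.
- The arm moves only by the shell command python3 -m creep 'ROWS' [OPENING] [FORCE]. ROWS is JSON, a list of rows, each a list of 4 numbers: the shift along the tool's x, y, z in units of 750 mm (1.0 is 750 mm), then the turn about the tool's z in units of 90 degrees (1.0 is 90 degrees). A call has 1 to 12 rows; each row is the pose to reach, as a shift and turn from the pose commanded when the call began, along the tool's axes at that moment; what a row does not reach only later rows make up. A row lasts 1/10 s, in which the tool goes at most 50 mm and 8.59 degrees, less where a joint would pass 70% of its speed; a pose out of reach is approached as far as the arm can. A call with a number of a shift or a turn outside -1 to 1 is refused whole. A call with a gripper value outside its range is refused whole. OPENING is the closure, from 0 (fully open) to 1 (shut), set as the call begins (- or left out, the last holds). The fingers move at their own pace and stop on an object; FORCE is the grip in N (left out, the last holds). Time passes only in rows, so rows that repeat a pose let the fingers close. It gives the time, the measured TCP pose, the force and the opening at its end, in the units of the state.
- arm.get_state(): the state, without advancing time (a new reading comes with each control period).
- snapshot(name): name is "scene" or "side" or "wrist"; returns a dict with "img" (480x640x3 uint8, red, green, blue), "fovy" (degrees; the focal length in pixels is half the picture's height over the tangent of half this angle, whatever the lens; pixels are square), "cx", "cy" (the principal point, pixels), "eye" and "attitude" of the camera in the world; the wrist camera has in their place "tool_from_camera" (4x4, takes a point from camera to tool coordinates, whose origin is the TCP and whose axes are the flange's). Camera axes: x right, y down, z forward; pixel columns grow to the right and rows downward; lengths in m; the calibration is good to about 2 mm. A picture is of the moment at which its call begins: read the wrist's pose just before it. There is no depth.
- arm.finish_job(): hands the job in, once; it reports no verdict.
The state is a dict: "time_s": time; "joint_positions": joint angles; "joint_velocities": joint speeds; "tau": joint torques, N m; "position": TCP position; "orientation": TCP orientation; "wrist_force": force on the tool from outside, world axes, zero at the start; "moment": the same for the moment, N m; "grip_width": finger opening in m.
Only numpy, scipy, OpenCV 4.12 (cv2) and the standard library are available. Lean on these libraries where they do the work, as an engineer would, in place of code of your own. Each camera call takes 0.05 s, during which the arm holds its last target.

TASK

Take the long wing-headed hold-down screw out of the tube rack, put it down the deep centre hole of the aluminium block on the shaker, and start it straight, by feel, in the thread of the platform underneath, without forcing it. Screw it in clockwise until its flange sits flat on the block, then let go; leave the block level on its platform and the tubes and the small amber bottle standing where they are.

Things in the scene. Friction and masses are not known exactly. Their poses are not given: they have to be found in the camera images.
- screw_wing (a point): centre of the hold-down screw's wing, a black flat grip 64 mm long (its x), 12 mm thick (its y), 36 mm high. Below it on the axis: black round flange 56 mm across, top face 18 mm and underside 24 mm below this point, then the steel shank 16 mm across; nose 112 mm below. z up along the axis. At the start the screw hangs upright by its flange in a corner cut-out of the rack, at any yaw
- screw: the whole screw, rigid, 130 mm, about 190 g. Origin at the centre of its blunt nose, z up. Right-hand round thread with two starts, 24 mm over the crests, from 1.5 to 17.5 mm above the nose; 18 mm lead: one clockwise turn seen from above takes it 18 mm down. Keep it lightly pressed down while turning: if a thread end meets a ridge end the torque rises; turn back, let it drop, go on
- bore_mouth (a point): centre of the top mouth of the block's plain centre hole, 40 mm wide, 70 mm deep, right through; 150 mm above the bench, z up. The threaded hole of the platform lies under it, its axis 5 to 7 mm off in an unknown direction (the platform stops anywhere on its orbit of 6 mm radius): find it by touch, it must be met within about 2 mm
- block: loose aluminium tube block 100 mm (x) x 130 mm (y) x 70 mm high, 1.4 kg, a 30 mm tube well in each corner; origin at the centre of its underside, z up, 80 mm above the bench on the platform, inside its round rim 10 mm high, with a few mm of play
- shaker: fixed white shaker, 320 (x) x 236 mm, console at low x. Origin on the bench. Its round platform, top 80 mm up, stays put; it has the threaded hole: 26 mm wide, mouth at the platform's top, two ridges 5 to 12 mm down with 18 mm between. Nose depth below the platform's top: off the hole 0 to 4 mm; threads resting on the ridges 6 to 16 mm, by angle; flange on the block 18 mm
- rack: fixed white tube rack, 96 mm (x) x 186 mm (y) x 94 mm high, origin at the centre of its underside; 2 x 4 square cut-outs of 31 mm at 44 mm pitch; the screw hangs in the corner one at x -22, y -66 mm, three capped tubes stand in others, 98 mm or more from the screw
- tube0_mid (a point): middle of a capped tube in the rack, 118 mm long, cap 34 mm across, top 124 mm above the bench; z up (leave alone)
- tube1_mid (a point): second such tube (leave alone)
- tube2_mid (a point): third such tube (leave alone)
- vial: small amber bottle, 42 mm across, 85 mm high, between shaker and rack; origin at the centre of its underside, z up (leave alone)

How it is judged:
By the outcome, as a careful person would: the job done as asked, in the order asked, and still so for the second after the job is handed in, with the robot touching nothing.
It also fails if it takes over 70 s, if anything falls off the work surface, if the arm or the gripper's body presses on something with over 40 N, if the wrist force passes 120 N, or if a joint passes its speed limit or range.

## Working session

There is one attempt and no reset: what is moved stays moved. The work goes in short steps, Python scripts to look and compute and a shell command to move; the robot and the scene stay as the last step left them, time stands still between calls to the robot, and variables do not carry over. Pictures are saved under pics/ and viewed, and the job is handed in when it is done.

```bash
ls; mkdir -p pics; python3 - <<'E'
from rig import arm, snapshot
import cv2
s=arm.get_state()
print(s)
for n in ["scene","side","wrist"]:
    d=snapshot(n)
    cv2.imwrite(f"pics/{n}0.png",cv2.cvtColor(d["img"],cv2.COLOR_RGB2BGR))
    print(n,{k:v for k,v in d.items() if k!="img"})
E
```

```text
pics
{'time_s': 0.0, 'joint_positions': array([-1.18989628e+00,  2.64759202e-01,  1.60534426e+00, -1.67011915e-05,
        1.27370367e+00, -3.68784442e-02]), 'joint_velocities': array([ 1.00981424e-03,  4.88424383e-04,  1.86896565e-04, -6.78168864e-04,
       -3.02042967e-04, -5.02785401e-06]), 'tau': array([-7.66116318e-04, -5.02109063e+01, -3.56875277e+01,  7.29709351e-02,
        2.93699896e-02, -2.06368813e-04]), 'position': array([ 0.27362864, -0.61632589,  0.25439995]), 'orientation': array([-3.13937910e+00, -6.56997982e-05,  4.17783328e-01]), 'wrist_force': array([-0.43354232,  0.24639796,  0.89964505]), 'moment': array([-0.01902679, -0.0009174 ,  0.02057685]), 'grip_width': 0.08816534977686012}
scene {'fovy': 48.16070978230498, 'cx': 328.2043154785581, 'cy': 231.91915952389317, 'eye': array([ 0.82257442, -0.46338168,  0.83420011]), 'attitude': array([-2.49768493,  0.00852524,  0.50060008])}
side {'fovy': 51.31705210110254, 'cx': 315.4567913864406, 'cy': 241.48239002430554, 'eye': array([ 0.25598948, -0.4228017 ,  0.66830285]), 'attitude': array([-2.37348663e+00,  2.29113515e-03, -6.05168101e-01])}
wrist {'fovy': 58.815950352549855, 'cx': 322.04464273013576, 'cy': 238.06762555519356, 'tool_from_camera': array([[ 1.36169027e-04, -9.60173770e-01, -2.79403493e-01,
         7.27741066e-02],
       [ 9.99999955e-01,  5.65078449e-05,  2.93166234e-04,
         7.97771093e-04],
       [-2.65702040e-04, -2.79403521e-01,  9.60173735e-01,
        -1.28849872e-01],
       [ 0.00000000e+00,  0.00000000e+00,  0.00000000e+00,
         1.00000000e+00]])}
```

View pics/scene0.png

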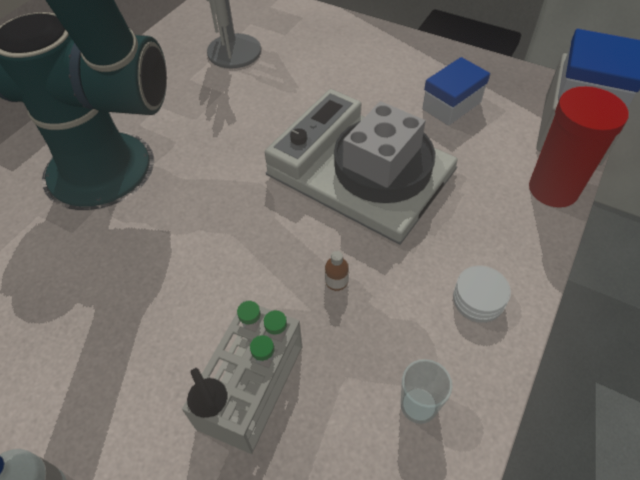

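View pics/side0.png

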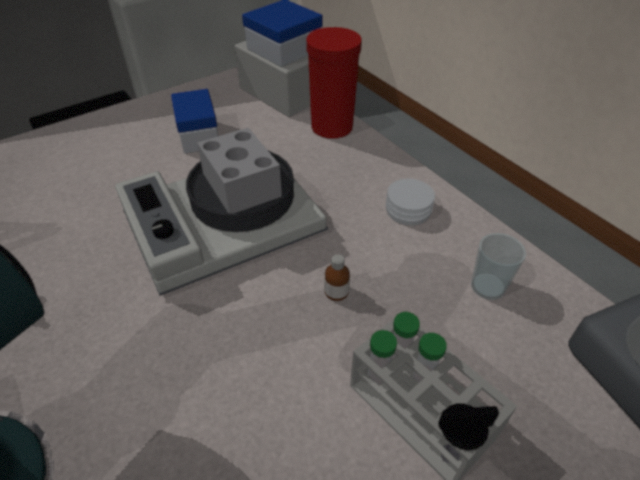

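View pics/wrist0.png

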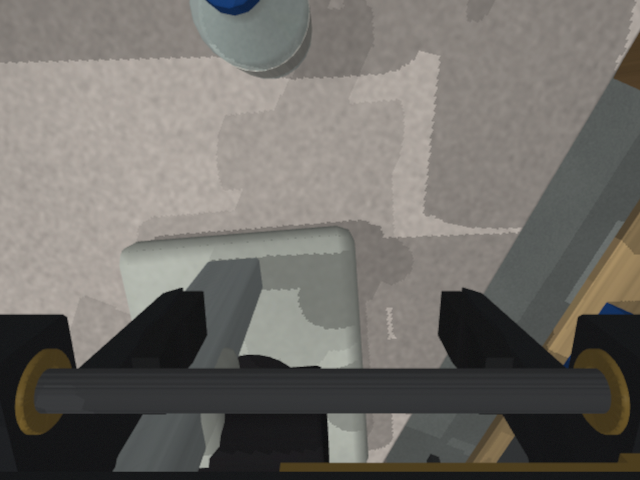

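Scene view: the screw is at about (207,397) with its wing pointing up-left, and the block's centre hole is near (385,129). The side view shows the screw at (466,425) and the hole at (237,154). The wrist camera only sees clutter. I'll zoom in next.

```bash
cat > h.py <<'E'
import numpy as np, cv2
from scipy.spatial.transform import Rotation as Ro
from rig import arm, snapshot
def cam(d,st=None):
    f=240/np.tan(np.radians(d["fovy"])/2)
    if "eye" in d: return f,d["cx"],d["cy"],np.array(d["eye"]),Ro.from_euler("xyz",d["attitude"]).as_matrix()
    R=Ro.from_euler("xyz",st["orientation"]).as_matrix();T=d["tool_from_camera"]
    return f,d["cx"],d["cy"],R@T[:3,3]+st["position"],R@T[:3,:3]
def ray(c,u,v):
    f,cx,cy,e,R=c; r=R@np.array([(u-cx)/f,(v-cy)/f,1]); return e,r/np.linalg.norm(r)
def onz(c,u,v,z):
    e,r=ray(c,u,v); return e+r*(z-e[2])/r[2]
def tri(rs):
    A=np.zeros((3,3));b=np.zeros(3)
    for e,r in rs:
        P=np.eye(3)-np.outer(r,r);A+=P;b+=P@e
    p=np.linalg.solve(A,b); return p,[np.linalg.norm((np.eye(3)-np.outer(r,r))@(p-e)) for e,r in rs]
def proj(c,p):
    f,cx,cy,e,R=c;q=R.T@(np.asarray(p)-e);return cx+f*q[0]/q[2],cy+f*q[1]/q[2]
E
python3 - <<'E'
import cv2,numpy as np
a=cv2.imread("pics/scene0.png");b=cv2.imread("pics/side0.png")
def z(im,x,y,w,h,n): return cv2.resize(cv2.convertScaleAbs(im[y:y+h,x:x+w],alpha=1.5,beta=20),(400,300),interpolation=cv2.INTER_CUBIC)
o=np.vstack([np.hstack([z(a,330,90,120,90,0),z(a,170,345,120,90,0)]),np.hstack([z(b,180,115,120,90,0),z(b,415,380,120,90,0)])])
cv2.imwrite("pics/zoom.png",o)
E
```

```text
(no output)
```

View pics/zoom.png

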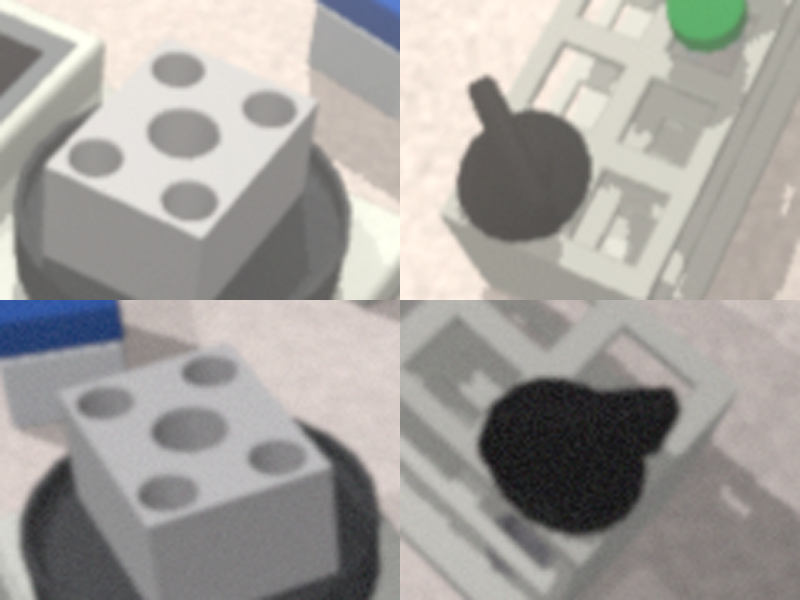

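```bash
python3 - <<'E'
from h import *
S=cam(snapshot("scene"));D=cam(snapshot("side"))
print("bore",onz(S,384.9,129.9,.15),onz(D,237,153.7,.15),tri([ray(S,384.9,129.9),ray(D,237,153.7)]))
print("flange",onz(S,207.2,397.8,.100),tri([ray(S,207.2,397.8),ray(D,464.8-.5,426)]), onz(D,464.3,426,.1))
print("wing end top",onz(S,195.5,369,.136),onz(D,497,408,.136),tri([ray(S,195.5,369),ray(D,497,408)]))
z=lambda x,y,ox,oy,bx,by:(ox+(x-bx)/3.333,oy+(y-by)/3.333)
for n,c,o,pts in [("S",S,(330,90,0,0),[(178,69),(269,109),(190,201),(96,158)]),("D",D,(180,115,0,300),[(210,371),(277,457),(168,493),(105,403)])]:
  print(n,[onz(c,*z(*p,*o),.15).round(4) for p in pts])
for n,u,v in [("rack corners",400+40,215),]:
  pass
print("rackcorner S",onz(S,*z(440,215,170,345,400,0),.094),onz(D,*z(737,395,415,380,400,300),.094))
print("vial",onz(S,337,250,.085),onz(D,338,258,.085))
for p in [(248,312),(275,322),(262,347)]:print("tube",onz(S,*p,.124))
E
```

```text
bore [0.54996581 0.24197304 0.15      ] [0.54856007 0.24195968 0.15      ] (array([0.54934093, 0.2436142 , 0.14856618]), [np.float64(0.00011530789646485496), np.float64(0.0001153078964650018)])
flange [ 0.54285408 -0.31570666  0.1       ] (array([ 0.54142832, -0.31477837,  0.09628564]), [np.float64(0.00017765324814464296), np.float64(0.00017765324814451413)]) [ 0.53959413 -0.3153002   0.1       ]
wing end top [ 0.51853833 -0.29811724  0.136     ] [ 0.56695561 -0.32840318  0.136     ] (array([ 0.54048635, -0.32356604,  0.18538467]), [np.float64(0.013415047777959422), np.float64(0.013415047777959613)])
S [array([0.5247, 0.2893, 0.15  ]), array([0.5843, 0.2827, 0.15  ]), array([0.576 , 0.1953, 0.15  ]), array([0.5163, 0.2012, 0.15  ])]
D [array([0.5828, 0.2824, 0.15  ]), array([0.5736, 0.1953, 0.15  ]), array([0.5139, 0.2009, 0.15  ]), array([0.5226, 0.2882, 0.15  ])]
rackcorner S [ 0.519712   -0.34454118  0.094     ] [ 0.6099339  -0.33451905  0.094     ]
vial [5.78680043e-01 2.97150255e-04 8.50000000e-02] [ 0.58401579 -0.00858086  0.085     ]
tube [ 0.52780078 -0.18607571  0.124     ]
tube [ 0.57200235 -0.18095439  0.124     ]
tube [ 0.57675896 -0.22340353  0.124     ]
```

Two-view results agree: bore mouth near (0.549, 0.243), screw axis near (0.541, -0.3155), wing at about -32°/148°. I'll take the wrist camera over the screw to refine this, with yaw 148° so there's room for clockwise turning later.

```bash
python3 -m creep '[[0.555,-0.1228,0,-1],[0.555,-0.1228,0,-1],[0.555,-0.1228,0,-1],[0.555,-0.1228,0,-1],[0.555,-0.1228,0,-1],[0.555,-0.1228,0,-1],[0.555,-0.1228,0,-1],[0.555,-0.1228,0,-1],[0.555,-0.1228,0,-1],[0.555,-0.1228,0,-1],[0.555,-0.1228,0,-1]]' 0 40
python3 -m creep '[[0,0,0,-0.1],[0,0,0,-0.2],[0,0,0,-0.3],[0,0,0,-0.378],[0,0,0,-0.378],[0,0,0,-0.378]]'
python3 - <<'E'
from h import *
s=arm.get_state();d=snapshot("wrist")
print(s["time_s"],s["position"],s["orientation"],s["joint_positions"],s["wrist_force"])
cv2.imwrite("pics/w1.png",cv2.cvtColor(d["img"],cv2.COLOR_RGB2BGR))
np.savez("w1.npz",img=d["img"],p=s["position"],o=s["orientation"])
E
```

```text
time_s: 1.35
position: [0.618, -0.3624, 0.2552]
orientation: [-3.141, -0.001, 1.996]
wrist_force: [-0.8, -0.7, 0.6]
grip_width: 0.0881
time_s: 1.95
position: [0.6169, -0.3638, 0.2555]
orientation: [3.142, -0.0, 2.579]
wrist_force: [0.3, -0.9, -0.2]
grip_width: 0.0881
1.95 [ 0.61691196 -0.36379734  0.25551143] [ 3.14153725e+00 -3.02490235e-04  2.57894428e+00] [-5.67615427e-01  3.41388409e-01  1.50508776e+00  5.60113442e-05
  1.29541925e+00 -1.57577861e+00] [ 0.27410114 -0.90377748 -0.20471959]
```

View pics/w1.png

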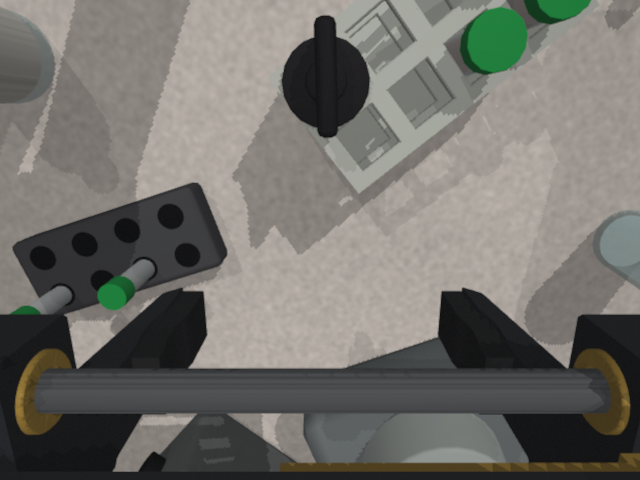

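The wrist view shows the wing lined up with the image columns from (325,17) to (327,135), and the flange centred near (326,82).

```bash
python3 - <<'E'
from h import *
z=np.load("w1.npz");st=dict(position=z["p"],orientation=z["o"]);c=cam(snapshot("wrist"),st)
g=cv2.cvtColor(z["img"],cv2.COLOR_RGB2GRAY)
m=(g[:160,260:390]<62).astype(np.uint8)
cn=max(cv2.findContours(m,0,1)[0],key=cv2.contourArea)[:,0]+[260,0]
print(cn.min(0),cn.max(0),cv2.contourArea(cn))
fl=cn[(abs(cn[:,0]-326)>16)]
e=cv2.fitEllipse(fl.astype(np.float32).reshape(-1,1,2));print(e)
print("flange",onz(c,*e[0],.100))
for a,b in [(16,30),(115,130)]:
  r=cn[(cn[:,1]>=a)&(cn[:,1]<=b)&(abs(cn[:,0]-326)<20)];print(a,r[:,0].min(),r[:,0].max(),r[:,0].mean())
# wing ends at top z=.136
t=onz(c,(r[:,0].min()+r[:,0].max())/2,cn[:,1].max(),.136);u=onz(c,325,cn[:,1].min(),.136)
print(t,u,(t+u)/2,np.linalg.norm(t-u),np.degrees(np.arctan2(*(u-t)[1::-1])))
E
```

```text
[282  16] [368 137] 6693.0
((325.3164367675781, 81.54199981689453), (85.62173461914062, 91.60091400146484), 2.432115316390991)
flange [ 0.54155121 -0.31361058  0.1       ]
16 314 335 324.45238095238096
115 307 345 326.037037037037
[ 0.56887326 -0.33059142  0.136     ] [ 0.5159032  -0.29801024  0.136     ] [ 0.54238823 -0.31430083  0.136     ] 0.062188101895473295 148.40487547348448
```

```bash
python3 -m creep '[[0.06,0.002,0,-0.006],[0.12,0.002,0.06,-0.006],[0.12,0.002,0.11,-0.006],[0.12,0.002,0.14,-0.006],[0.12,0.002,0.165,-0.006],[0.12,0.002,0.179,-0.006],[0.12,0.002,0.179,-0.006],[0.12,0.002,0.179,-0.006]]' 0
python3 - <<'E'
from h import *
s=arm.get_state();print(s["position"],s["wrist_force"])
for n in ["wrist","side"]:
    d=snapshot(n);cv2.imwrite(f"pics/{n}2.png",cv2.cvtColor(d["img"],cv2.COLOR_RGB2BGR))
E
```

```text
time_s: 2.85
position: [0.5421, -0.3152, 0.1223]
orientation: [3.142, 0.001, 2.591]
wrist_force: [0.2, -0.1, -0.7]
grip_width: 0.0881
[ 0.54205479 -0.31523612  0.12225125] [ 0.2244775  -0.11966917 -0.65600386]
```

View pics/wrist2.png

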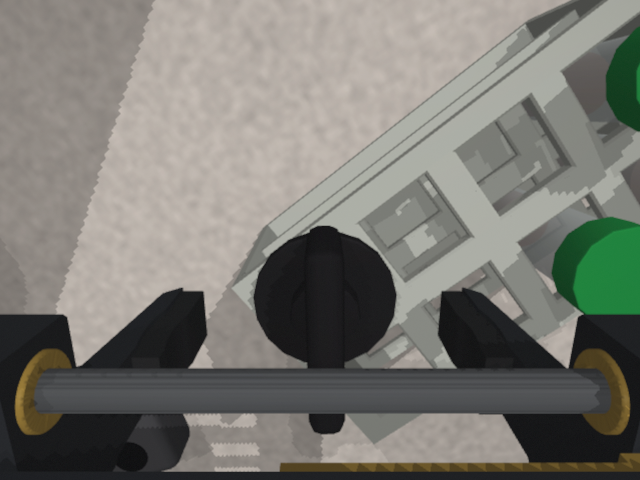

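View pics/side2.png

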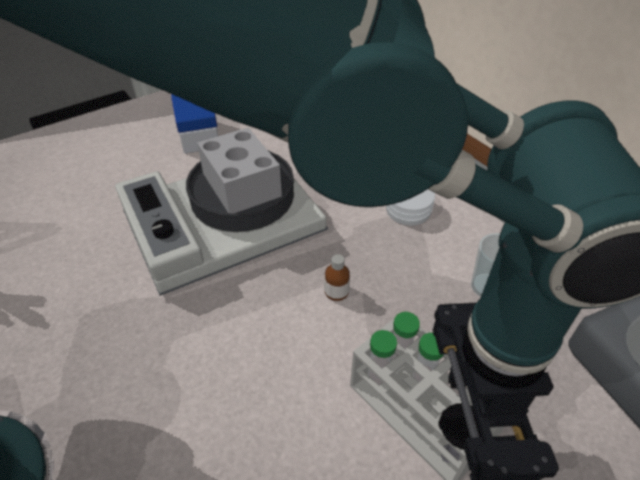

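The wing sits between the fingers: it spans columns 308–345 and the finger centre is near 322. Close the gripper.

```bash
python3 -m creep '[[0,0,0,0],[0,0,0,0],[0,0,0,0],[0,0,0,0],[0,0,0,0],[0,0,0,0],[0,0,0,0]]' 1 50
python3 - <<'E'
from h import *
s=arm.get_state();print(s["position"],s["wrist_force"],s["moment"],s["grip_width"],s["joint_positions"])
E
```

```text
time_s: 3.65
position: [0.5414, -0.3148, 0.1214]
orientation: [3.142, -0.0, 2.592]
wrist_force: [-0.3, -0.5, 0.5]
grip_width: 0.0344
[ 0.54142461 -0.31483557  0.12140003] [-0.30324075 -0.46090102  0.46536072] [ 0.0611998  -0.11339168 -0.05467063] 0.03441853466272676 [-5.66488349e-01  2.86296118e-01  1.83688118e+00  4.43850326e-05
  1.01852518e+00 -1.58741396e+00]
```

```bash
python3 -m creep '[[0,0,0,0],[0,0,0,0],[0,0,0,0],[0,0,0,0],[0,0,0,0]]' 1 50
python3 - <<'E'
from h import *
s=arm.get_state();print(s["position"],s["wrist_force"],s["moment"],s["grip_width"],s["time_s"])
E
```

```text
time_s: 4.15
position: [0.5415, -0.3148, 0.1214]
orientation: [3.141, 0.0, 2.592]
wrist_force: [0.8, 0.6, -0.4]
grip_width: 0.0115
[ 0.54151201 -0.31477781  0.12144501] [ 0.82848802  0.58374468 -0.43319423] [ 0.0903324  -0.18160742  0.01179519] 0.0114822131650292 4.15
```

```bash
python3 -m creep '[[0,0,-0.03,0],[0,0,-0.08,0],[0,0,-0.14,0],[0,0,-0.2,0],[0,0,-0.227,0],[0,0,-0.227,0]]'
python3 - <<'E'
from h import *
s=arm.get_state();print(s["position"],s["wrist_force"],s["moment"],s["grip_width"],s["time_s"])
d=snapshot("scene");cv2.imwrite("pics/s3.png",cv2.cvtColor(d["img"],cv2.COLOR_RGB2BGR))
E
```

```text
time_s: 4.75
position: [0.5432, -0.316, 0.2965]
orientation: [-3.141, 0.008, 2.592]
wrist_force: [0.6, -0.7, -1.7]
grip_width: 0.0115
[ 0.54319831 -0.31602858  0.29648938] [ 0.57835083 -0.67940699 -1.71931825] [-0.05713033 -0.14410452 -0.02184964] 0.011463347237171993 4.75
```

View pics/s3.png

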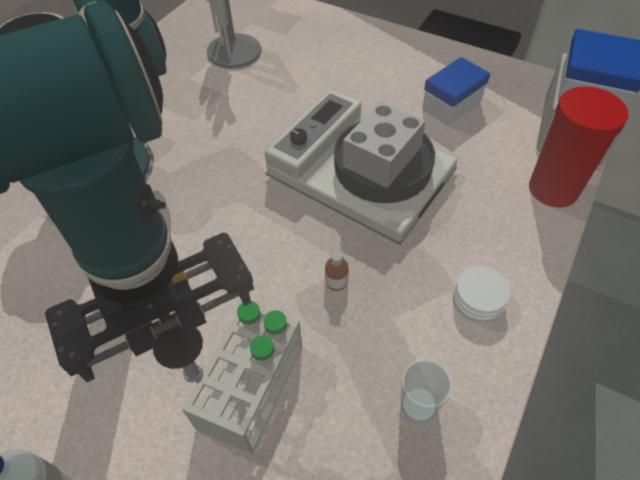

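The screw is out of the rack and hangs from the gripper (flange at (178,345), nose at (192,372)), and the tubes are undisturbed. Next I carry it to the block while winding joint 6 back.

```bash
python3 -m creep '[[0.02,0.035,0,-0.09],[0.06,0.1,0,-0.18],[0.095,0.16,0,-0.27],[0.133,0.224,0,-0.36],[0.171,0.288,0,-0.45],[0.21,0.352,0,-0.54],[0.247,0.416,0,-0.63],[0.285,0.48,0,-0.72],[0.323,0.544,0,-0.81],[0.36,0.6,0,-0.9],[0.38,0.64,0,-0.98],[0.38,0.64,0,-0.98]]'
python3 -m creep '[[0,0,0,-0.07],[0,0,0,-0.15],[0,0,0,-0.15],[0,0,0,-0.15],[0,0,0,-0.15],[0,0,0,-0.15],[0,0,0,-0.15]]'
python3 - <<'E'
from h import *
s=arm.get_state();print(s["position"],s["orientation"],s["joint_positions"],s["wrist_force"],s["moment"],s["grip_width"],s["time_s"])
for n in ["scene","side","wrist"]:
    d=snapshot(n);cv2.imwrite(f"pics/{n}4.png",cv2.cvtColor(d["img"],cv2.COLOR_RGB2BGR))
E
```

```text
time_s: 6.0
position: [0.5472, 0.2464, 0.2877]
orientation: [3.138, -0.004, -2.147]
wrist_force: [0.2, 0.0, -1.8]
grip_width: 0.012
time_s: 6.7
position: [0.5493, 0.243, 0.2917]
orientation: [3.142, 0.0, -1.918]
wrist_force: [-0.5, -0.1, -1.9]
grip_width: 0.011
[0.54931587 0.24304664 0.29165084] [ 3.14153554e+00  3.65660100e-05 -1.91766912e+00] [ 3.75060588e-01  1.03988811e-01  1.72534002e+00  6.74254048e-05
  1.31228253e+00 -2.41967651e+00] [-0.49773522 -0.07575758 -1.90518049] [ 0.07092332 -0.05865382  0.03921241] 0.011033541399160003 6.7
```

View pics/scene4.png

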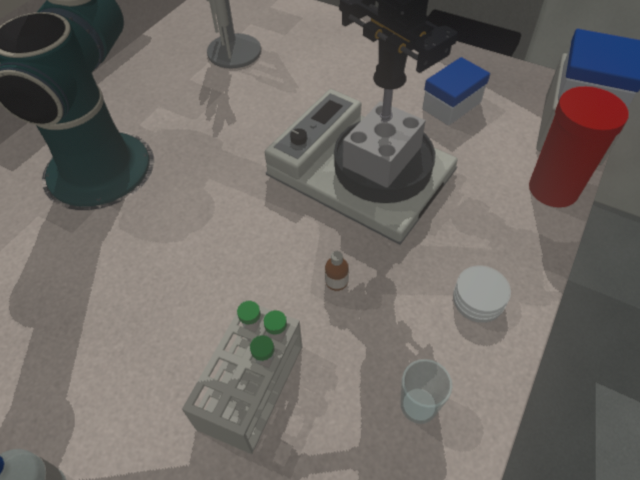

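View pics/side4.png

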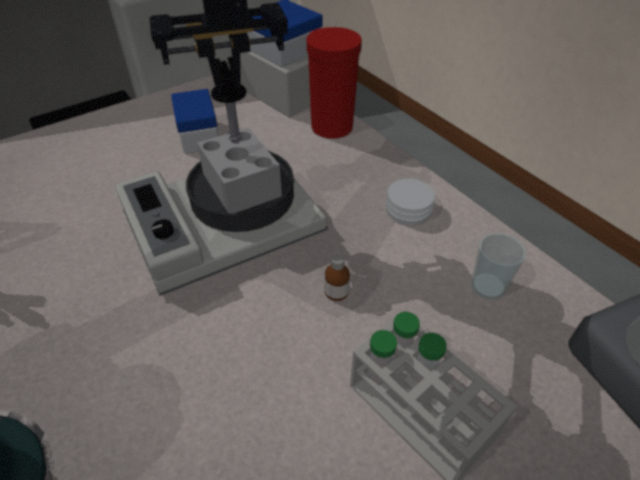

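View pics/wrist4.png

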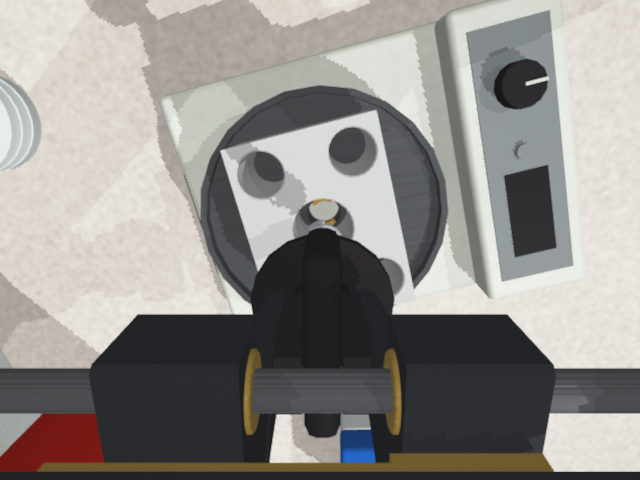

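```bash
python3 - <<'E'
from h import *
a=cv2.imread("pics/scene4.png");b=cv2.imread("pics/side4.png");w=cv2.imread("pics/wrist4.png")
def z(im,x,y,w,h): return cv2.resize(cv2.convertScaleAbs(im[y:y+h,x:x+w],alpha=1.4,beta=20),(400,300),interpolation=cv2.INTER_CUBIC)
o=np.vstack([np.hstack([z(a,330,60,120,90),z(b,180,75,120,90)]),np.hstack([z(w,260,160,130,98),z(w,200,100,240,180)])])
cv2.imwrite("pics/zoom4.png",o)
s=arm.get_state()
S=cam(snapshot("scene"));D=cam(snapshot("side"));W=cam(snapshot("wrist"),s)
p=s["position"];
for dz in (-.0214,-.0274,-.0974,-.1154): print(dz,proj(S,p+[0,0,dz]),proj(D,p+[0,0,dz]),proj(W,p+[0,0,dz]))
print("bore",onz(W,324,226,.15),p)
E
```

```text
-0.0214 (np.float64(390.3352987302719), np.float64(75.3313536548589)) (np.float64(228.2327237440553), np.float64(89.99818946797083)) (np.float64(325.15541151722584), np.float64(308.25646677313875))
-0.0274 (np.float64(390.03647857712673), np.float64(78.29641223980667)) (np.float64(228.71963768399573), np.float64(93.47455008042266)) (np.float64(325.05254359607795), np.float64(301.68981937958813))
-0.0974 (np.float64(386.77056457063725), np.float64(110.70261463519195)) (np.float64(234.02953514656463), np.float64(131.3849832820062)) (np.float64(324.22156649913154), np.float64(248.6438014677593))
-0.1154 (np.float64(385.991305507067), np.float64(118.4348534149994)) (np.float64(235.29332007226458), np.float64(140.40787578504478)) (np.float64(324.07882286455293), np.float64(239.5316593588092))
bore [0.54882068 0.24180055 0.15      ] [0.54937929 0.24316267 0.2918958 ]
```

View pics/zoom4.png

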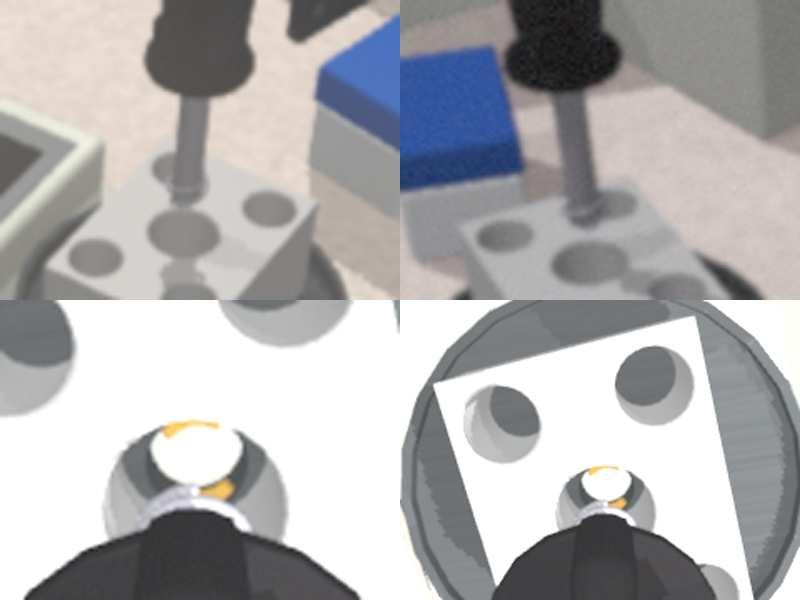

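The wrist view looks down through the bore to the threaded hole in the platform: a light disc near (324,210) with orange ridges. I'll shift sideways so the camera looks straight down it.

```bash
python3 -m creep '[[-0.05,0,0,0],[-0.095,0,0,0],[-0.095,0,0,0],[-0.095,0,0,0],[-0.095,0,0,0],[-0.095,0,0,0]]'
python3 - <<'E'
from h import *
s=arm.get_state();d=snapshot("wrist");im=cv2.cvtColor(d["img"],cv2.COLOR_RGB2BGR);cv2.imwrite("pics/w5.png",im)
np.savez("w5.npz",img=d["img"],p=s["position"],o=s["orientation"])
print(s["position"],s["orientation"],s["time_s"])
W=cam(d,s);u,v=proj(W,[.549,.243,.15]);print(u,v)
x,y=int(u-60),int(v-45);cv2.imwrite("pics/w5z.png",cv2.resize(im[y:y+90,x:x+120],(800,600),interpolation=cv2.INTER_CUBIC));print(x,y)
E
```

```text
time_s: 7.6
position: [0.5732, 0.3095, 0.2918]
orientation: [3.142, -0.0, -1.917]
wrist_force: [0.1, -0.5, -1.4]
grip_width: 0.0115
[0.57317454 0.3095019  0.29178828] [ 3.14157143e+00 -3.64080222e-04 -1.91710403e+00] 7.6
324.2632605472049 116.396997408251
264 71
```

View pics/w5z.png

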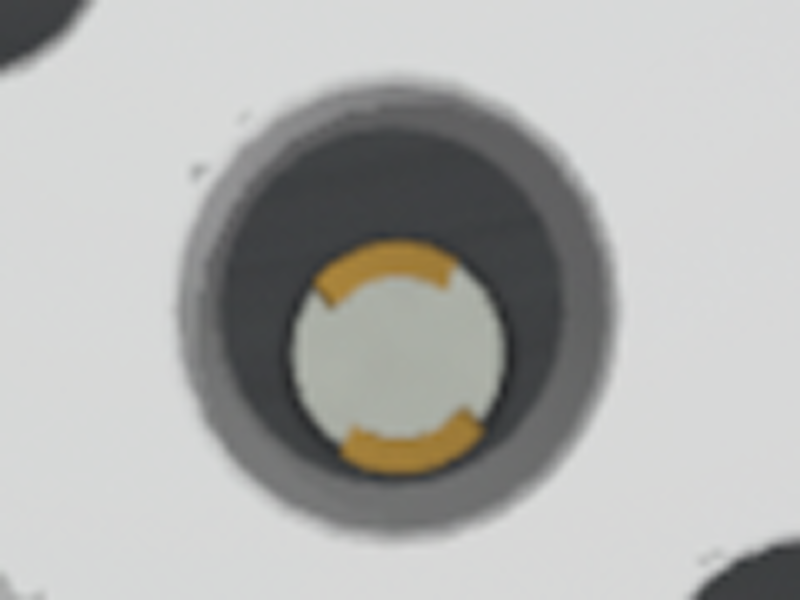

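View pics/w5.png

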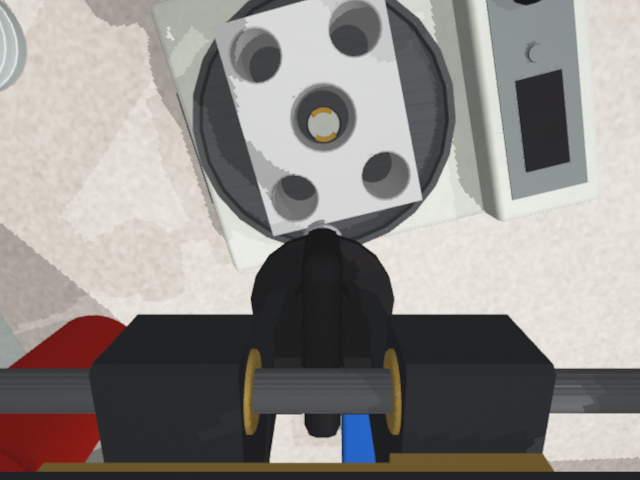

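```bash
python3 - <<'E'
from h import *
z=np.load("w5.npz");st=dict(position=z["p"],orientation=z["o"]);W=cam(snapshot("wrist"),st)
bm=onz(W,323.7,117.5,.15);bb=onz(W,323,116,.08);h=onz(W,323.7,124.5,.08)
print("boremouth",bm,"borebottom",bb,"hole",h,"off",np.linalg.norm(h-bb),np.linalg.norm((h-bm)[:2]),(h-bm)[:2])
# hole ridge depth: also radius check
print(np.linalg.norm(onz(W,264+292/6.667,124.5,.08)-onz(W,264+505/6.667,124.5,.08)))
# held flange (top z = tcp-.0214): fit ellipse to lateral outline rows 250-310
g=cv2.cvtColor(z["img"],cv2.COLOR_RGB2GRAY)
for r in (262,280,300,308):
  x=np.where(g[r,240:410]<60)[0]+240;print(r,x.min(),x.max(),(x.min()+x.max())/2)
p=st["position"];print(proj(W,p+[0,0,-.0214]))
R=Ro.from_euler("xyz",st["orientation"]).as_matrix()
for a in np.radians([0,90,180,270]):print(proj(W,p+R@np.array([.028*np.cos(a),.028*np.sin(a),.0214])))
for zz in (.0154,-.0146):
  for x in (.032,-.032):print("wing",x,zz,proj(W,p+R@np.array([x,0,-.0146])))
  break
E
```

```text
boremouth [0.5495433  0.24349372 0.15      ] borebottom [0.54956276 0.24275423 0.08      ] hole [0.55119355 0.24888231 0.08      ] off 0.006341357308928899 0.0056356176276680155 [0.00165025 0.00538859]
0.024703083615449515
262 265 379 322.0
280 255 388 321.5
300 251 392 321.5
308 253 391 322.0
(np.float64(325.1393171492325), np.float64(308.2851895723003))
(np.float64(325.3052756250433), np.float64(238.6003103254351))
(np.float64(397.7031039806139), np.float64(308.27263394246467))
(np.float64(324.9907334508506), np.float64(371.6179868715964))
(np.float64(252.57464947854544), np.float64(308.26081214328264))
wing 0.032 0.0154 (np.float64(326.2831642473809), np.float64(260.56460993022006))
wing -0.032 0.0154 (np.float64(325.71116888523244), np.float64(446.45051486545333))
```

From the wrist view the bore mouth is at about (0.5495,0.2435) and the threaded hole at about (0.5512,0.2489). That is 5.6–6.3 mm off, and the diameter measures 24.7 mm against 26, so both fit the description. With small corrections from the held flange's position in the same camera, the TCP target is about (0.5505,0.2502). I'll go above it, then down into the bore and stop just short of the platform.

```bash
python3 -m creep '[[0.045,0.001,0,0],[0.0847,0.0016,0,0],[0.0847,0.0016,0,0],[0.0847,0.0016,0,0],[0.0847,0.0016,0.015,0],[0.0847,0.0016,0.035,0],[0.0847,0.0016,0.06,0],[0.0847,0.0016,0.085,0],[0.0847,0.0016,0.11,0],[0.0847,0.0016,0.1215,0],[0.0847,0.0016,0.1215,0],[0.0847,0.0016,0.1215,0]]'
python3 - <<'E'
from h import *
s=arm.get_state();print(s["position"],s["orientation"],s["wrist_force"],s["moment"],s["grip_width"],s["time_s"])
E
```

```text
time_s: 8.9
position: [0.5508, 0.2513, 0.2004]
orientation: [3.141, -0.0, -1.916]
wrist_force: [0.5, -0.3, -1.1]
grip_width: 0.0113
[0.55084618 0.25132625 0.20035579] [ 3.14128624e+00 -2.34596496e-04 -1.91603117e+00] [ 0.52106457 -0.34740518 -1.12857537] [ 0.14157533 -0.07127423 -0.03641756] 0.01134745716702789 8.9
```

```bash
python3 -m creep '[[0,0,0.002,0],[0,0,0.004,0],[0,0,0.006,0],[0,0,0.008,0],[0,0,0.009,0],[0,0,0.009,0]]'
python3 - <<'E'
from h import *
s=arm.get_state();print(s["position"],s["wrist_force"],s["moment"],s["time_s"])
E
```

```text
time_s: 9.5
position: [0.5506, 0.2509, 0.1937]
orientation: [3.141, -0.0, -1.916]
wrist_force: [-1.0, -0.6, -2.0]
grip_width: 0.0115
[0.55063815 0.25093366 0.19370006] [-1.04671708 -0.57291169 -2.02529803] [ 0.15845714 -0.10445804 -0.01910895] 9.5
```

```bash
python3 -m creep '[[0,0,0.0013,0],[0,0,0.0026,0],[0,0,0.004,0],[0,0,0.004,0]]'
python3 -m creep '[[0,0,0.0013,0],[0,0,0.0026,0],[0,0,0.0026,0]]'
python3 - <<'E'
from h import *
s=arm.get_state();print(s["position"],s["wrist_force"],s["moment"],s["time_s"])
E
```

```text
time_s: 9.9
position: [0.5506, 0.251, 0.1906]
orientation: [3.141, -0.0, -1.916]
wrist_force: [-1.2, -0.3, -2.1]
grip_width: 0.0117
time_s: 10.2
position: [0.5506, 0.2509, 0.1887]
orientation: [3.141, -0.0, -1.916]
wrist_force: [-0.7, -0.5, -1.6]
grip_width: 0.0115
[0.5506399  0.25093878 0.18866424] [-0.70237295 -0.4911739  -1.57246006] [ 0.1222884  -0.06473977 -0.02224163] 10.2
```

Nose is 6.7 mm below the platform top with no contact, so it's inside the threaded hole. I keep lowering gently until it rests on the ridges.

```bash
python3 -m creep '[[0,0,0.001,0],[0,0,0.002,0],[0,0,0.002,0]]'
python3 -m creep '[[0,0,0.001,0],[0,0,0.002,0],[0,0,0.002,0]]'
python3 -c "
from rig import arm
s=arm.get_state();print(s['position'],s['wrist_force'],s['moment'],s['time_s'])"
```

```text
time_s: 10.5
position: [0.5507, 0.251, 0.1872]
orientation: [3.141, -0.0, -1.916]
wrist_force: [-0.9, -0.8, -1.5]
grip_width: 0.0112
time_s: 10.8
position: [0.5511, 0.2512, 0.1867]
orientation: [-3.141, 0.001, -1.916]
wrist_force: [-0.9, 0.4, 3.1]
grip_width: 0.0115
[0.55106519 0.25118291 0.18671623] [-0.85583997  0.42696359  3.07821105] [ 0.09194109  0.16410383 -0.00092363] 10.8
```

Contact: nose 8.7 mm deep (within the expected 6–16 mm), about 5 N. Now a light helical clockwise turn, watching the force.

```bash
python3 -m creep '[[0,0,0.0005,0.06],[0,0,0.0009,0.12],[0,0,0.0013,0.18],[0,0,0.0013,0.18]]'
python3 -c "
from rig import arm
s=arm.get_state();print(s['position'],s['wrist_force'],s['moment'],s['time_s'])"
```

```text
time_s: 11.2
position: [0.5515, 0.2513, 0.1859]
orientation: [-3.141, 0.002, -2.199]
wrist_force: [-0.1, -0.8, 2.7]
grip_width: 0.0113
[0.55150465 0.25134223 0.18586709] [-0.12426979 -0.8477649   2.69195123] [ 0.13374475 -0.07499078 -0.0136632 ] 11.2
```

It dropped 0.8 mm in 16°, which matches the lead, with little force. Continue.

```bash
python3 -m creep '[[0,0,0.0004,0.07],[0,0,0.0008,0.14],[0,0,0.0013,0.21],[0,0,0.0018,0.28],[0,0,0.0022,0.34],[0,0,0.0022,0.34]]'
python3 -c "
from rig import arm
s=arm.get_state();print(s['position'],s['wrist_force'],s['moment'],s['time_s'])"
```

```text
time_s: 11.8
position: [0.5513, 0.2511, 0.1845]
orientation: [-3.141, 0.002, -2.732]
wrist_force: [-0.2, -1.1, 4.4]
grip_width: 0.0117
[0.55130541 0.25112712 0.18446238] [-0.16258275 -1.10248184  4.41335729] [-0.02195684  0.11430521  0.01453299] 11.8
```

```bash
python3 -m creep '[[0,0,0.0005,0.08],[0,0,0.001,0.16],[0,0,0.0015,0.24],[0,0,0.0021,0.32],[0,0,0.0026,0.4],[0,0,0.0026,0.4]]'
python3 -c "
from rig import arm
s=arm.get_state();print(s['position'],s['wrist_force'],s['moment'],s['time_s'])"
```

```text
time_s: 12.4
position: [0.5514, 0.2508, 0.1827]
orientation: [3.142, 0.002, 2.922]
wrist_force: [-1.4, -2.2, 6.2]
grip_width: 0.0117
[0.55139878 0.25077184 0.18265149] [-1.44522932 -2.19493513  6.23569991] [-0.35972727  0.05236619 -0.01619912] 12.4
```

```bash
python3 -m creep '[[0,0,0.0004,0.08],[0,0,0.0009,0.16],[0,0,0.0014,0.24],[0,0,0.0019,0.32],[0,0,0.0024,0.4],[0,0,0.0024,0.4]]'
python3 -c "
from rig import arm
s=arm.get_state();print(s['position'],s['wrist_force'],s['moment'],s['time_s'],s['joint_positions'][5])"
```

```text
time_s: 13.0
position: [0.5512, 0.2505, 0.1808]
orientation: [3.141, 0.001, 2.294]
wrist_force: [-1.9, -2.7, 6.8]
grip_width: 0.0121
[0.55120018 0.25046846 0.18082889] [-1.91770726 -2.65684526  6.83463128] [-0.64027879  0.12577614  0.02527999] 13.0 -0.3362376959453551
```

```bash
python3 -m creep '[[0,-0.0004,0.0003,0.06],[0,-0.0008,0.0007,0.13],[0,-0.0008,0.0012,0.2],[0,-0.0008,0.0016,0.27],[0,-0.0008,0.0021,0.34],[0,-0.0008,0.0021,0.34]]'
python3 -c "
from rig import arm
s=arm.get_state();print(s['position'],s['wrist_force'],s['moment'],s['time_s'],s['joint_positions'][5])"
```

```text
time_s: 13.6
position: [0.5507, 0.2502, 0.1793]
orientation: [3.141, 0.001, 1.76]
wrist_force: [-1.5, -2.3, 6.3]
grip_width: 0.0118
[0.55073502 0.25015788 0.17930865] [-1.4575605  -2.32088634  6.25009299] [-0.61235129  0.19916485  0.04269093] 13.6 0.1971877813432213
```

```bash
python3 -m creep '[[0,0,0.0004,0.07],[0,0,0.0009,0.14],[0,0,0.0013,0.21],[0,0,0.0018,0.28],[0,0,0.0018,0.28]]'
python3 -c "
from rig import arm
s=arm.get_state();print(s['position'],s['wrist_force'],s['moment'],s['time_s'],s['joint_positions'][5])"
python3 -m creep '[[0,0,0.0002,0.04],[0,0,0.0005,0.08],[0,0,0.0005,0.08]]'
python3 - <<'E'
from h import *
s=arm.get_state();print(s['position'],s['wrist_force'],s['moment'],s['time_s'],s['joint_positions'][5])
for n in ["scene","side"]:
    d=snapshot(n);im=cv2.cvtColor(d["img"],cv2.COLOR_RGB2BGR);cv2.imwrite(f"pics/{n}6.png",im)
    x,y=(310,70) if n=="scene" else (165,85)
    cv2.imwrite(f"pics/{n}6z.png",cv2.resize(im[y:y+120,x:x+160],(640,480),interpolation=cv2.INTER_CUBIC))
E
```

```text
time_s: 14.1
position: [0.5506, 0.2502, 0.178]
orientation: [3.141, 0.001, 1.32]
wrist_force: [-1.7, -2.1, 8.1]
grip_width: 0.0112
[0.55060789 0.25016272 0.17799274] [-1.71638094 -2.09781481  8.06972017] [-0.5635125   0.39416075  0.01724975] 14.1 0.6369661093059031
time_s: 14.4
position: [0.5505, 0.2502, 0.1776]
orientation: [3.141, 0.0, 1.196]
wrist_force: [-3.0, -3.7, 7.2]
grip_width: 0.0114
[0.55054435 0.25022995 0.17764668] [-2.99085892 -3.66658456  7.19394325] [-0.61102517  0.41880685  0.01526121] 14.4 0.7615946184236532
```

View pics/scene6z.png

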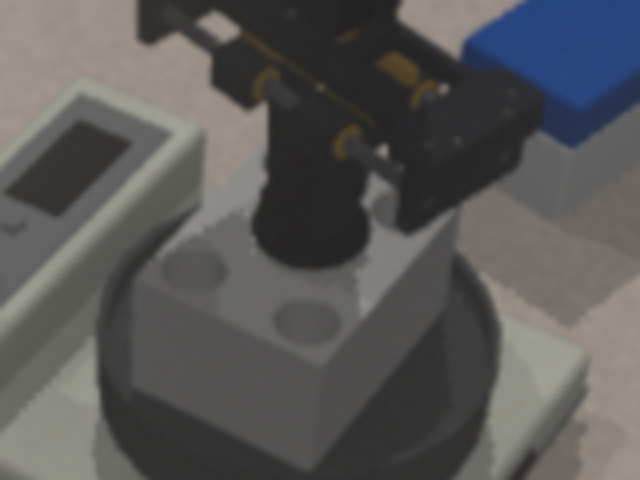

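View pics/side6z.png

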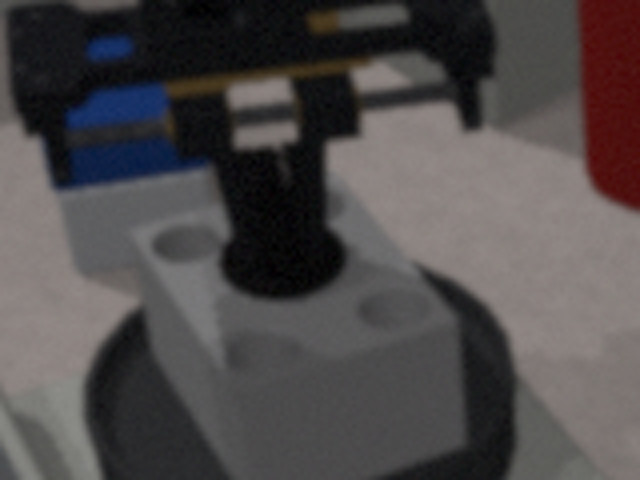

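Flange is nearly on the block in both views. I finish in small steps, watching for z to stop and the torque about the axis to rise.

```bash
python3 -m creep '[[0,0,0.0002,0.04],[0,0,0.0004,0.08],[0,0,0.0004,0.08]]'
python3 -c "
from rig import arm
s=arm.get_state();print(s['position'],s['orientation'],s['wrist_force'],s['moment'],s['time_s'])"
python3 -m creep '[[0,0,0.0002,0.04],[0,0,0.0004,0.08],[0,0,0.0004,0.08]]'
python3 -c "
from rig import arm
s=arm.get_state();print(s['position'],s['orientation'],s['wrist_force'],s['moment'],s['time_s'])"
```

```text
time_s: 14.8
position: [0.5502, 0.2503, 0.1775]
orientation: [3.141, 0.001, 1.07]
wrist_force: [-4.1, -2.7, 9.4]
grip_width: 0.0115
[0.55021425 0.25031232 0.17753759] [3.14129559e+00 5.60549745e-04 1.07003682e+00] [-4.14125258 -2.65520021  9.39869576] [-0.51357367  0.63715722  0.04534639] 14.8
time_s: 15.1
position: [0.55, 0.2503, 0.1775]
orientation: [3.142, 0.001, 0.945]
wrist_force: [-5.0, -3.4, 10.1]
grip_width: 0.0112
[0.54997489 0.25033116 0.17751424] [3.14151717e+00 7.88399022e-04 9.44521076e-01] [-5.02209413 -3.4081657  10.0920084 ] [-0.55783185  0.73225156  0.04725115] 15.1
```

z has stopped at 0.1775, where the flange should seat, while the axial force rises and the torque stays low. I turn on without extra press to take up the thread play, relieving the side force.

```bash
python3 -m creep '[[-0.0005,-0.0001,0,0.04],[-0.001,-0.0003,0,0.08],[-0.001,-0.0003,0,0.12],[-0.001,-0.0003,0,0.12]]'
python3 -c "
from rig import arm
s=arm.get_state();print(s['position'],s['orientation'],s['wrist_force'],s['moment'],s['time_s'])"
python3 -m creep '[[0,0,0,0.04],[0,0,0,0.08],[0,0,0,0.12],[0,0,0,0.12]]'
python3 -c "
from rig import arm
s=arm.get_state();print(s['position'],s['orientation'],s['wrist_force'],s['moment'],s['time_s'])"
```

```text
time_s: 15.5
position: [0.5496, 0.2501, 0.1774]
orientation: [3.141, -0.0, 0.756]
wrist_force: [-3.8, -2.2, 9.6]
grip_width: 0.0114
[0.54959915 0.25012395 0.17739033] [ 3.14140797e+00 -1.03090537e-04  7.55837444e-01] [-3.81408466 -2.19917066  9.60452225] [-0.34989314  0.62427774  0.03443492] 15.5
time_s: 15.9
position: [0.5496, 0.2503, 0.1774]
orientation: [-3.142, -0.0, 0.567]
wrist_force: [-3.6, -2.3, 9.1]
grip_width: 0.0117
[0.54959933 0.25027475 0.17741847] [-3.14155611e+00 -3.05824867e-04  5.67357478e-01] [-3.60567791 -2.33967522  9.12087604] [-0.34483131  0.63408054  0.03853901] 15.9
```

```bash
for i in 1; do python3 -m creep '[[0,0,0,0.05],[0,0,0,0.1],[0,0,0,0.15],[0,0,0,0.2],[0,0,0,0.2]]'
python3 -c "
from rig import arm
s=arm.get_state();print(s['position'],s['orientation'],s['wrist_force'],s['moment'],s['time_s'])"; done
python3 -m creep '[[0,0,0,0.05],[0,0,0,0.1],[0,0,0,0.15],[0,0,0,0.15]]'
python3 -c "
from rig import arm
s=arm.get_state();print(s['position'],s['orientation'],s['wrist_force'],s['moment'],s['time_s'],s['joint_positions'])"
```

```text
time_s: 16.4
position: [0.5495, 0.2505, 0.1774]
orientation: [-3.141, -0.0, 0.253]
wrist_force: [-5.6, -0.3, 8.7]
grip_width: 0.0119
[0.54945611 0.25047268 0.17736763] [-3.14103861e+00 -9.54558620e-05  2.52874224e-01] [-5.59440491 -0.27990092  8.74652921] [-0.08405206  0.7982412   0.04250175] 16.4
time_s: 16.8
position: [0.5491, 0.2506, 0.1773]
orientation: [-3.141, 0.001, 0.019]
wrist_force: [-5.3, -0.4, 9.6]
grip_width: 0.0115
[0.54914566 0.25057493 0.17732303] [-3.14139023e+00  5.01488913e-04  1.93521930e-02] [-5.32158094 -0.36634324  9.63905373] [-0.01488488  0.90764067  0.92821298] 16.8 [3.86619201e-01 1.90886795e-01 1.84244772e+00 4.12233824e-04
 1.10865353e+00 1.93787951e+00]
```

The axial torque rose to 0.93 Nm with z unchanged, so it's snug. Release and rise.

```bash
python3 -m creep '[[0,0,0,0],[0,0,0,0],[0,0,0,0],[0,0,0,0],[0,0,0,0],[0,0,0,0],[0,0,0,0]]' 0
python3 -m creep '[[0,0,-0.01,0],[0,0,-0.03,0],[0,0,-0.06,0],[0,0,-0.1,0],[0,0,-0.15,0],[0,0,-0.2,0],[-0.1,0,-0.2,0],[-0.16,0,-0.2,0],[-0.16,0,-0.2,0],[-0.16,0,-0.2,0],[-0.16,0,-0.2,0]]'
python3 - <<'E'
from h import *
s=arm.get_state();print(s['position'],s["orientation"],s['wrist_force'],s['moment'],s['time_s'])
for n in ["scene","side","wrist"]:
    d=snapshot(n);im=cv2.cvtColor(d["img"],cv2.COLOR_RGB2BGR);cv2.imwrite(f"pics/{n}7.png",im)
E
```

```text
time_s: 17.5
position: [0.5497, 0.2501, 0.1755]
orientation: [3.142, 0.0, 0.016]
wrist_force: [-0.3, 0.1, -0.5]
grip_width: 0.0656
time_s: 18.6
position: [0.4302, 0.2485, 0.3273]
orientation: [-3.14, -0.003, 0.016]
wrist_force: [-0.0, -0.0, -0.1]
grip_width: 0.0881
[0.43018991 0.24851184 0.32728563] [-3.14040046e+00 -3.12536377e-03  1.63052906e-02] [-0.02971096 -0.01069521 -0.07997784] [ 0.01774552  0.03089091 -0.04604347] 18.6
```

View pics/scene7.png

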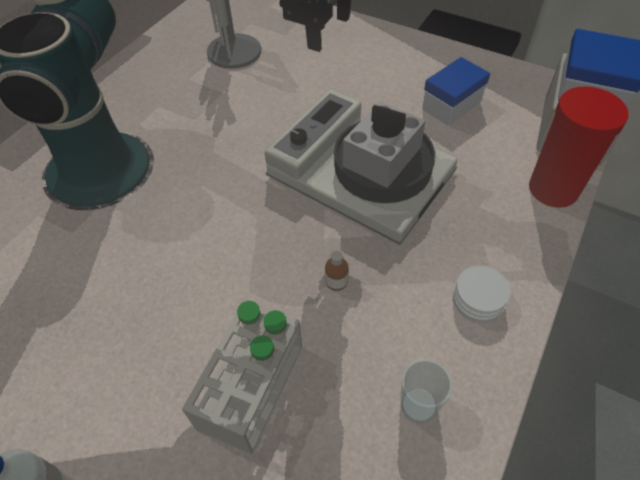

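View pics/side7.png

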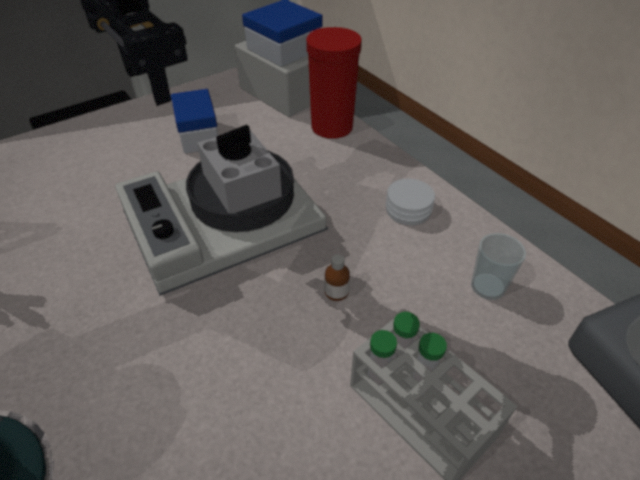

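View pics/wrist7.png

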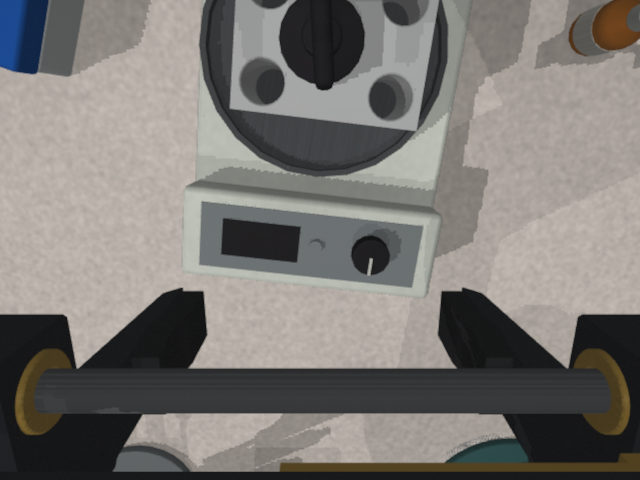

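The screw stands in the block, with its wing at (388,121) in the scene view. The tubes and bottle are where they were, and the gripper is clear. One zoom to check for a gap or tilt.

```bash
python3 - <<'E'
from h import *
a=cv2.imread("pics/scene7.png");b=cv2.imread("pics/side7.png")
def z(im,x,y): return cv2.resize(cv2.convertScaleAbs(im[y:y+100,x:x+80],alpha=2.2,beta=20),(400,500),interpolation=cv2.INTER_CUBIC)
cv2.imwrite("pics/zoom7.png",np.hstack([z(a,345,90),z(b,197,115)]))
E
```

```text
(no output)
```

View pics/zoom7.png

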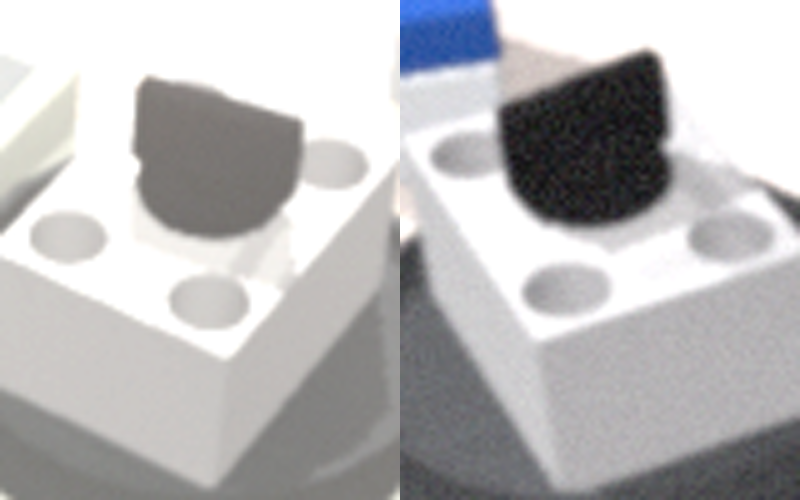

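The flange sits flat with no visible gap, and the block looks level and in the same place. Handing in.

```bash
python3 -c "
from rig import arm
print(arm.finish_job(), arm.get_state()['time_s'])"
```

```text
the job is handed in; nothing more can be done
the job is handed in; nothing more can be done
```

The screw is in: I took it from the rack, lowered it through the block's centre hole, threaded it into the platform, tightened it and let go. The job was handed in at about 18.8 s, and no verdict was reported.

- **Finding the thread:** The wrist camera could see the threaded hole through the bore, 5.6 to 6.3 mm off its axis, so I used that as the starting point. Touch confirmed it: the nose passed the 4 mm off-hole limit without contact and rested on the ridges 8.7 mm down.
- **Screwing in:** About 250° clockwise in all, at about 10 N axial force or less and about 6 N sideways at most. It went down at the thread's 18 mm lead until the flange met the block at the expected height.
- **Tightening:** The last 90° or so brought no further descent, because the thread play had to be taken up. Then the torque rose to 0.93 Nm, and I took that as snug.
- **Last checks:** After I let go, the camera views showed no gap under the flange. The block looked level and unmoved, the tubes and amber bottle were where they started, and the wrist force was near zero.
- **Disagreements:** The camera views of the bore and the held screw differed by 1 to 2 mm, within the stated calibration. There was some side load (4 to 6 N) near the end of the turning, probably from the screw sitting slightly off-centre in the grip.

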